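# Hang the cutter rack on its two studs

## Robot

A 6-joint arm with a two-finger parallel gripper is mounted at the origin on a cart in front of the work surface, level with it; the furniture and walls round the work are solid. World frame = base frame: x ahead of the robot, y to its left, z up, the work surface at z = 0. Lengths are in mm, angles in rad, forces in N, time in s.
With the tool pointing down it reaches from about 275 to 750 mm from the base axis. Payload 10.2 kg.
Tool frame: the origin (TCP) lies on the front face of the gripper's body, between the roots of the fingers; the fingertips stand 73 mm ahead of it and the grasp point (between the pads) lies 54 mm ahead of it; z points along the fingers, y is the line along which they close (so a half turn about z gives the same grasp; the last joint's range is limited). The gripper opens to 85 mm and grips with 20 to 120 N. Pads are 22 mm wide; open, the fingers measure 114 mm over their backs; the gripper's body (76 mm by 85 mm) begins 54 mm behind the grasp point. The pads swing forward as they close: fully open they stand 13 mm farther back than shut.
Start: joints at [1.01, 0.313, 1.498, -0, 1.331, -0.223], TCP at [174.005, 495.332, 303.894] pointing down, gripper open.
Joint ranges: [-2.94, 2.94], [-0.97, 2.17], [0.19, 2.56], [-1.23, 4.37], [0.02, 3.11], [-2.88, 2.88]. Speed limits (rad/s): [2.39, 2.39, 3.01, 3.14, 3.14, 3.14].

## Interface

Orientations are given as a unit quaternion [w, x, y, z].
In Python, from rig import * gives the robot as it stands.
- The arm moves only by the tool step_arm, never from a script. Its argument "plan" is a list of rows, each an object with "offset": the shift along the tool's x, y, z in cm, a list of three; "rot": the turn, a rotation vector about the tool's x, y, z in degrees, a list of three; "gripper": the finger opening in cm, from 0 to 8.54. In form: [{"offset": [x, y, z], "rot": [wx, wy, wz], "gripper": gripper}, ...]. A call has 1 to 12 rows; each row is the pose to reach, as a shift and turn from the pose commanded when the call began, along the tool's axes at that moment; what a row does not reach only later rows make up. A row lasts 1/10 s, in which the tool goes at most 50 mm and 8.59 degrees, less where a joint would pass 70% of its speed; a pose out of reach is approached as far as the arm can. A call with a gripper value outside its range is refused whole. The fingers move at their own pace and stop on an object; "squeeze" is the grip in N (left out, the last holds). Time passes only in rows, so rows that repeat a pose let the fingers close. It gives the time, the measured TCP pose, the force, the opening and the grip force at its end, in the units of the state.
- sense(): the state, without advancing time (a new reading comes with each control period).
- capture(name): name is "scene" or "top"; returns a dict with "color" (400x640x3 uint8, red, green, blue), "depth" (400x640 float32, mm along the optical axis (not along the pixel's ray), 0 where there is no reading), "vertical_fov" (degrees; the focal length in pixels is half the picture's height over the tangent of half this angle, whatever the lens; pixels are square), "cx", "cy" (the principal point, pixels), "rvec" (rotation vector, rad) and "tvec" (3), from world to camera coordinates, as OpenCV has them. Camera axes: x right, y down, z forward; pixel columns grow to the right and rows downward; lengths in mm; the calibration is good to about 2 mm. A picture is of the moment at which its call begins.
- finish_job(): hands the job in; it is judged then, once.
The state is a dict: "time_s": time; "joints": joint angles; "dq": joint speeds; "tau": joint torques, N m; "eef_pos": TCP position; "ee_rot": TCP orientation; "force": force on the tool from outside, world axes, zero at the start; "wrist_torque": the same for the moment, N m; "grip_width": opening from 0.0 (shut) to 1.0 (fully open); "grip_force": force on a finger pad.
Only numpy, scipy, OpenCV 4.12 (cv2) and the standard library are available. Lean on these libraries where they do the work, as an engineer would, in place of code of your own. Each camera call takes 0.05 s, during which the arm holds its last target. There are 200 camera calls.

## Task

Hang the cutter rack back on its stand: put the two keyholes of its back plate over both studs at once, push it flat against the stud bar and press it down until the spring bolt snaps out over its top edge, then let go. Nobody noted where the stud bar was last clamped in its slots, so feel for the studs, be gentle and do not force anything. Leave the other tools alone.

Things in the scene. Friction and masses are not known exactly. Their poses are not given: they have to be found in the camera images.
- rack: cutter rack, 0.3 to 0.6 kg, standing on the bench: red block (capped cutters stuck fast in it, tops 63 mm up) on the front of an upright steel plate. Origin at its underside; x towards the plate, z up. Block x -30 to 22 mm, y -25 to 25, z 0 to 40: grip its two y sides from above. Plate x 22 to 26 (4 thick), y -72 to 72, z 0 to 64.
- entry_left (a point): centre of the left keyhole's entry on the plate's back face (rack x 26, y 50, z 26 mm). The entry is 17 mm wide and 27 high with round ends (z 12.5 to 39.5); from it a 10 mm wide slot runs straight up to its end at z 52, so that the plate slides down about 22 mm on the studs.
- entry_right (a point): the same for the right keyhole (rack x 26, y -50, z 26 mm)
- stand: grey steel stand bolted to the bench, 190 mm wide, 132 high. Origin on the bench below clamp_mid, at the stud bar's front face x = 0; x points into the stand, away from the robot, z up. The hung rack has the stand's yaw, its plate's back at x = 0. Foot x -45 to 105, 8 mm high, reaches under the hung rack. Two rubber buffers, 34 mm below the stud axis, back the plate's lower part.
- clamp_mid (a point): nominal middle between the studs, on the bar's face (stand x 0, y 0, z 105 mm); fixed to the stand. Really both studs stand at y = c - 50 and c + 50, z = 105 + h; c (-12 to 12 mm) and h (-5 to 5 mm) are hidden, firmly clamped shifts. Stud along -x: neck 8 mm thick, 5.7 long, then 14 mm head 6 long, its front 2 mm tapered to 11.6; tip at x = -11.7. Plate has 1.7 mm play behind heads.
- bolt (a joint): spring bolt in the stand's dark case: 0 = fully out, grows to 0.011 m as it is pressed in along the stand's x; 3 N to start, 8 N level with the bar's face. A plate with its entries over the studs meets the bolt 2.7 mm after passing the stud tips and pushes it in; pressed down until the slots rest on the necks (underside at z 57 + h mm), its top edge passes the bolt, which springs out over it.
- bolt_nose (a point): middle of the nose of the brass bolt (16 mm wide, 7 high, 17.5 to 24.5 mm above the stud axis); bolt out: at stand x = -9, y = 0, z = 126 + h mm; it moves with the bolt
- t_driver: black T-handle driver lying on the bench, 114 x 72 x 16 mm; leave it
- tape_roll: roll of blue tape lying flat, 64 mm across, 19 high; leave it
- pliers: blue and yellow pliers lying on the bench, 65 x 144 x 15 mm; leave them

How it is judged (in metres and radians):
On the way, in this order (a step that is already met when the one before it is completed fails the run):
1. the rack is lifted off the bench (height (world z) of rack above 0.03 m), for 0.2 s.
2. the rack is on both studs' heads and its plate pushes the bolt back (value of joint bolt above 0.004 m and x of rack in the frame of stand above -0.034 m and z of rack in the frame of stand between 0.066 and 0.094 m and y of rack in the frame of stand between -0.018 and 0.018 m), for 0.1 s.
At the end, for the whole second after the job is handed in: the rack hangs at rest on both studs, fully down under the bolt (underside 49 to 65 mm up, wherever the studs are), its back plate at the stud bar (within 5 mm), upright within 6 and square to the stand within 4 degrees, and the bolt is out again (within 2 mm) (x of rack in the frame of stand between -0.031 and -0.022 m and y of rack in the frame of stand between -0.016 and 0.016 m and z of rack in the frame of stand between 0.049 and 0.065 m and angle between rack's own z axis and vertical below 0.1 rad and angle between the y axis of rack and the y axis of stand, either way round below 0.08 rad and value of joint bolt below 0.002 m and linear speed of rack below 0.02 m/s); the robot touches nothing.
It fails at once if the rack is forced against the stand with over 35 N (contact force between rack and stand above 35 N).
It fails at once if the robot itself pushes on the stand with over 15 N (contact force between any of the arm, the fingers and stand above 15 N).
It fails at once if another tool is shifted by over 20 mm (distance of any of t_driver, tape_roll, pliers from where it was at the start of the episode above 0.02 m).
It also fails if it takes over 58 s, if anything falls off the work surface, if the arm or the gripper's body presses on something with over 40 N, if the wrist force passes 120 N, or if a joint passes its speed limit or range.

## Working session

There is one attempt and no reset: what is moved stays moved. The work goes in short steps, Python scripts to look and compute and a tool call to move; the robot and the scene stay as the last step left them, time stands still between calls to the robot, and variables do not carry over. Pictures are saved under pics/ and viewed, at most 10 in all, crops included, and the job is handed in when it is done.

Besides the shell and the picture viewer there is one more tool, called as name(argument=value, ...) on one line, values as JSON. step_arm: Moves the arm, as the interface text tells. Its arguments: {"type":"object","properties":{"plan":{"type":"array"},"squeeze":{"type":"number"}},"required":["plan"]}

```bash
ls; mkdir -p pics
cat > h.py <<'E'
from rig import *
import numpy as np, cv2, json
def snap(n):
    c=capture(n); np.savez('%s.npz'%n,**c); return c
def world(c,uv,d=None,z=None):
    R=cv2.Rodrigues(np.array(c['rvec'],float))[0]; t=np.array(c['tvec'],float).ravel()
    f=200/np.tan(np.radians(c['vertical_fov'])/2)
    uv=np.atleast_2d(uv).astype(float)
    r=np.c_[(uv[:,0]-c['cx'])/f,(uv[:,1]-c['cy'])/f,np.ones(len(uv))]
    if d is not None: return (r*np.asarray(d).reshape(-1,1)-t)@R
    o=-R.T@t; w=r@R
    return o+w*((z-o[2])/w[:,2])[:,None]
def cloud(c):
    v,u=np.mgrid[0:400,0:640]
    return world(c,np.c_[u.ravel(),v.ravel()],d=c['depth'].ravel()).reshape(400,640,3)
E
python3 - <<'E'
from h import *
for n in('scene','top'):
    c=snap(n); cv2.imwrite(f'pics/{n}1.png',c['color'][...,::-1]); print(n,c['vertical_fov'],c['cx'],c['cy'],c['rvec'],c['tvec'])
print(sense())
E
```

```text
pics
scene 57.51966168146064 318.3068336379471 198.56785773553273 [ 1.99251124 -0.6117412   0.33275785] [-491.81395565  218.1678551   806.80588167]
top 44.96105960112292 325.478277098213 204.87856072183388 [ 2.1644268  -2.20970349  0.07034121] [ -76.17559283  544.43468246 1285.42975414]
{'time_s': 0.1, 'joints': array([ 1.00961766e+00,  3.13374349e-01,  1.49834350e+00, -6.14265678e-06,
        1.33101467e+00, -2.23347142e-01]), 'dq': array([ 0.00107411, -0.00158171, -0.00195324, -0.00127172,  0.002025  ,
        0.00031328]), 'tau': array([ 3.17112783e-03, -4.12893176e+01, -2.60146379e+01, -1.29190748e-04,
        2.98962295e-03, -4.22239532e-05]), 'eef_pos': array([173.91319646, 495.20192069, 303.40896904]), 'ee_rot': array([-2.15118197e-04,  1.68112894e-01,  9.85767584e-01, -5.27785932e-04]), 'force': array([-0.60063205, -0.24004531,  0.14032761]), 'wrist_torque': array([0.05333636, 0.01737865, 0.04742726]), 'grip_force': 0.0, 'grip_width': 0.9988103263695428}
```

View pics/scene1.png

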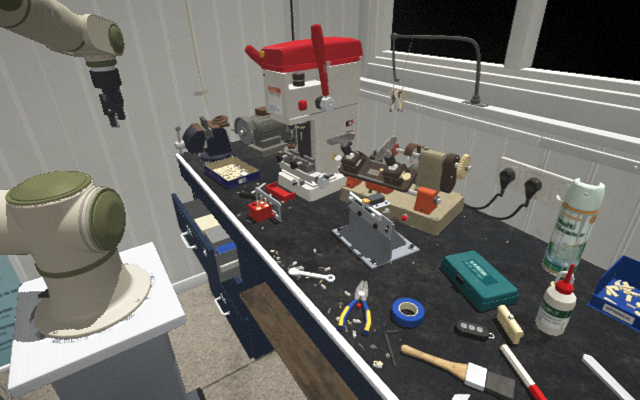

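View pics/top1.png

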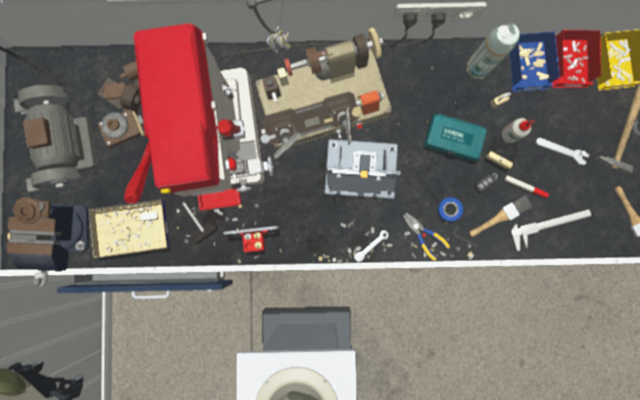

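The scene view shows the rack (red block at about 262,210, plate to its right) and the stand at 370,230. In the top view the rack is at 253,242, its plate at row 231, and the stand at 361,165 with the brass bolt at 363,174.

Run:
```python
from h import *
t=dict(np.load('top.npz')); s=dict(np.load('scene.npz'))
a=cv2.resize(t['color'][130:260,215:410],None,fx=4,fy=4,interpolation=cv2.INTER_CUBIC)
cv2.imwrite('pics/topc.png',a[...,::-1])
b=cv2.resize(s['color'][170:270,235:425],None,fx=4.2,fy=4.2,interpolation=cv2.INTER_CUBIC)
cv2.imwrite('pics/scec.png',b[...,::-1])
for n,c in(('top',t),('scene',s)):
    P=cloud(c); C=c['color'].astype(int); ok=c['depth']>0
    box=(225,285,220,260) if n=='top' else (240,295,175,225)
    u0,u1,v0,v1=box
    red=(C[...,0]>110)&(C[...,1]<60)&(C[...,2]<60)&ok
    m=np.zeros_like(red);m[v0:v1,u0:u1]=1;
    p=P[red&m]; 
    print(n,'red',len(p),np.percentile(p,[2,50,98],axis=0).round(0).tolist())
    # bench check & stand
    box=(315,410,130,205) if n=='top' else (325,425,180,270)
    u0,u1,v0,v1=box;q=P[v0:v1,u0:u1].reshape(-1,3)
    for lo,hi in((-5,4),(4,14),(90,100),(110,125),(125,140)):
        k=q[(q[:,2]>lo)&(q[:,2]<hi)]
        if len(k)>5:print(lo,hi,len(k),np.percentile(k,[1,50,99],axis=0).round(0).tolist())
```

```text
top red 88 [[422.0, 77.0, -4.0], [442.0, 113.0, 25.0], [473.0, 142.0, 44.0]]
-5 4 2979 [[544.0, -319.0, -5.0], [647.0, -207.0, 0.0], [748.0, -60.0, 4.0]]
4 14 2713 [[553.0, -305.0, 4.0], [629.0, -180.0, 8.0], [737.0, -78.0, 13.0]]
90 100 26 [[608.0, -267.0, 90.0], [623.0, -244.0, 93.0], [641.0, -95.0, 99.0]]
110 125 516 [[600.0, -265.0, 110.0], [625.0, -174.0, 119.0], [724.0, -73.0, 125.0]]
125 140 241 [[604.0, -212.0, 125.0], [634.0, -185.0, 136.0], [664.0, -163.0, 140.0]]
scene red 372 [[424.0, 76.0, 2.0], [473.0, 125.0, 17.0], [588.0, 250.0, 40.0]]
-5 4 2937 [[485.0, -332.0, -3.0], [627.0, -194.0, -1.0], [773.0, 92.0, 3.0]]
4 14 1501 [[560.0, -286.0, 4.0], [608.0, -216.0, 7.0], [773.0, 87.0, 14.0]]
90 100 165 [[607.0, -279.0, 90.0], [624.0, -196.0, 93.0], [800.0, -47.0, 100.0]]
110 125 548 [[596.0, -270.0, 110.0], [637.0, -176.0, 117.0], [803.0, -85.0, 125.0]]
125 140 257 [[602.0, -203.0, 125.0], [642.0, -186.0, 133.0], [786.0, -136.0, 138.0]]
```

View pics/topc.png

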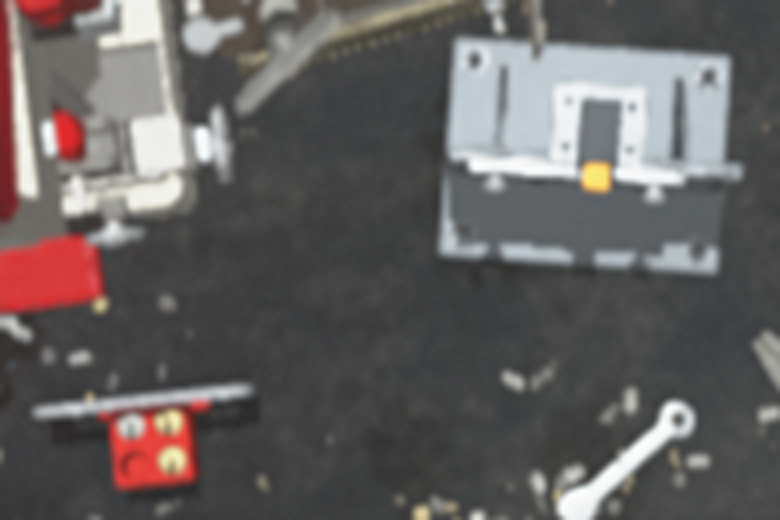

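View pics/scec.png

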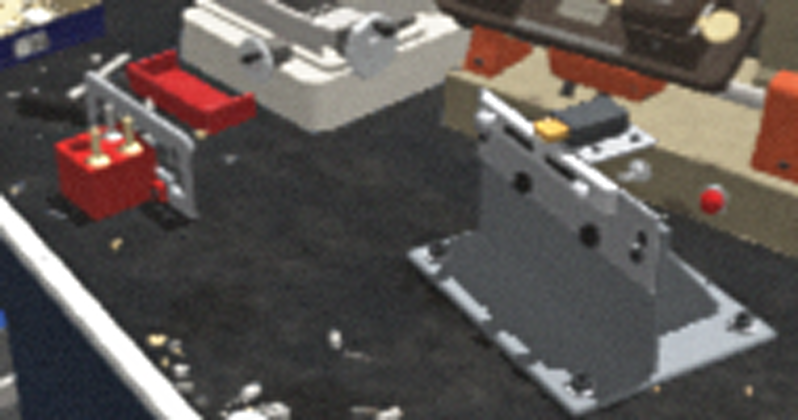

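The crops show the foot corners at topc (453,38), (732,57), (718,272), (440,252). The stud heads are at (494,182) and (653,193), the bolt at (596,177), and the plate top edge runs from (32,412) to (253,390). In the scene crop the stand face carries two dark discs at (522,182) and (590,235).

```bash
cat >> h.py <<'E'
def tc(p): p=np.atleast_2d(p).astype(float); return np.c_[215+(p[:,0]+.5)/4-.5,130+(p[:,1]+.5)/4-.5]
def sc(p): p=np.atleast_2d(p).astype(float); return np.c_[235+(p[:,0]+.5)/4.2-.5,170+(p[:,1]+.5)/4.2-.5]
def proj(c,X):
    f=200/np.tan(np.radians(c['vertical_fov'])/2)
    K=np.array([[f,0,float(c['cx'])],[0,f,float(c['cy'])],[0,0,1]])
    return cv2.projectPoints(np.atleast_2d(X).astype(float),np.array(c['rvec'],float),np.array(c['tvec'],float),K,None)[0][:,0]
E
python3 - <<'E'
from h import *
t=dict(np.load('top.npz')); s=dict(np.load('scene.npz'))
q=world(t,tc([(453,38),(732,57),(718,272),(440,252)]),z=8)[:,:2]
print('foot',q.round(1).tolist(),[round(np.linalg.norm(q[i]-q[i-3]),1) for i in range(4)])
# stand fit: local BL(105,95),BR(105,-95),FR(-45,-95),FL(-45,95)
L=np.array([(105,95),(105,-95),(-45,-95),(-45,95)],float)
Lc=L-L.mean(0);Qc=q-q.mean(0)
a=np.arctan2((Lc[:,0]*Qc[:,1]-Lc[:,1]*Qc[:,0]).sum(),(Lc*Qc).sum())
R=np.array([[np.cos(a),-np.sin(a)],[np.sin(a),np.cos(a)]]);o=q.mean(0)-R@L.mean(0)
print('stand',o.round(1),'yaw deg',np.degrees(a).round(2),'res',(L@R.T+o-q).round(1).tolist())
W=lambda x,y,z:np.r_[R@[x,y]+o,z]
f=lambda p,z:((world(t,tc(p),z=z)[:,:2]-o)@R).round(1).tolist()
print('studs local',f([(494,182),(653,193)],107),'bolt',f((596,177),129.5))
print('bar ends',f([(452,158),(741,172)],120))
for n,X in dict(footFL=W(-45,95,8),footFR=W(-45,-95,8),bolt=W(-9,0,126),studL=W(-11.7,50,105),studR=W(-11.7,-50,105),bufL=W(-8,50,71),bufR=W(-8,-50,71)).items():
    p=proj(s,X)[0]; print(n,((p-[235,170]+.5)*4.2-.5).round(0),((proj(t,X)[0]-[215,130]+.5)*4-.5).round(0))
e=world(t,tc([(32,412),(253,390)]),z=64)[:,:2]; d=e[1]-e[0]
print('plate',e.round(1).tolist(),np.linalg.norm(d),'rack yaw',np.degrees(np.arctan2(-d[0],d[1])*1), d)
b=world(t,tc([(115,410),(192,404),(198,483),(118,490)]),z=40)[:,:2];print('block',b.round(1).tolist(),b.mean(0))
for k,z in((('scene',s),40),):pass
E
```

```text
foot [[723.9, -97.7], [706.7, -288.4], [559.3, -274.4], [576.9, -85.8]] [np.float64(191.5), np.float64(148.1), np.float64(189.5), np.float64(147.5)]
stand [ 611.8 -183.9] yaw deg -5.16 res [[1.0, -1.0], [1.1, 0.5], [-0.8, -0.0], [-1.3, 0.6]]
studs local [[-6.1, 62.7], [-6.1, -37.8]] bolt [[-1.5, 0.2]]
bar ends [[5.5, 90.0], [9.1, -90.4]]
footFL [405. 248.] [439. 254.]
footFR [573. 408.] [718. 273.]
bolt [538. 139.] [595. 190.]
studL [487. 136.] [513. 193.]
studR [583. 209.] [671. 203.]
bufL [491. 181.] [512. 193.]
bufR [585. 258.] [666. 204.]
plate [[473.2, 180.6], [484.5, 37.2]] 143.86889057673972 rack yaw -175.50195519268183 [  11.28292872 -143.42577591]
block [[473.7, 130.9], [476.6, 80.0], [424.5, 76.7], [421.0, 129.4]] [448.94193929 104.23969718]
```

```bash
cat >> h.py <<'E'
from scipy.spatial.transform import Rotation as Ro
def to(x,y,z,yaw):
    "tool offset (cm) and rotvec (deg) to TCP x,y,z with closing line along yaw+90, pointing down"
    s=sense(); w=s['ee_rot']; R=Ro.from_quat([w[1],w[2],w[3],w[0]])
    a=np.radians(yaw); yt=np.array([-np.sin(a),np.cos(a),0]); zt=np.array([0,0,-1.])
    T=Ro.from_matrix(np.c_[np.cross(yt,zt),yt,zt])
    print('offset',(R.inv().apply(np.array([x,y,z])-s['eef_pos'])/10).round(2),'rot',(R.inv()*T).as_rotvec(degrees=True).round(2))
def st():
    s=sense(); w=s['ee_rot']; y=Ro.from_quat([w[1],w[2],w[3],w[0]]).as_matrix()
    print(round(s['time_s'],2),s['eef_pos'].round(1),'yaw',np.degrees(np.arctan2(-y[0,1],y[1,1])).round(2),'tilt',y[2,:2].round(4),'F',s['force'].round(1),'M',s['wrist_torque'].round(2),'grip',round(s['grip_width'],3),round(s['grip_force'],1))
E
python3 -c "
from h import *
st();to(442,105,180,4.3);to(442,105,84,4.3)"
```

```text
0.1 [173.9 495.2 303.4] yaw -19.36 tilt [ 0.0002 -0.0011] F [-0.6 -0.2  0.1] M [0.05 0.02 0.05] grip 0.999 0.0
offset [-38.23 -27.92  12.36] rot [ -0.06  -0.03 -23.66]
offset [-38.23 -27.9   21.96] rot [ -0.06  -0.03 -23.66]
```

step_arm(plan=[{"offset": [-38.2, -27.9, 12.4], "rot": [0, 0, -23.7], "gripper": 8.5}, {"offset": [-38.2, -27.9, 12.4], "rot": [0, 0, -23.7], "gripper": 8.5}, {"offset": [-38.2, -27.9, 12.4], "rot": [0, 0, -23.7], "gripper": 8.5}, {"offset": [-38.2, -27.9, 12.4], "rot": [0, 0, -23.7], "gripper": 8.5}, {"offset": [-38.2, -27.9, 12.4], "rot": [0, 0, -23.7], "gripper": 8.5}, {"offset": [-38.2, -27.9, 12.4], "rot": [0, 0, -23.7], "gripper": 8.5}, {"offset": [-38.2, -27.9, 12.4], "rot": [0, 0, -23.7], "gripper": 8.5}, {"offset": [-38.2, -27.9, 12.4], "rot": [0, 0, -23.7], "gripper": 8.5}, {"offset": [-38.2, -27.9, 12.4], "rot": [0, 0, -23.7], "gripper": 8.5}, {"offset": [-38.2, -27.9, 12.4], "rot": [0, 0, -23.7], "gripper": 8.5}, {"offset": [-38.2, -27.9, 12.4], "rot": [0, 0, -23.7], "gripper": 8.5}, {"offset": [-38.2, -27.9, 12.4], "rot": [0, 0, -23.7], "gripper": 8.5}])

```text
time_s: 1.3
eef_pos: [442.1, 104.7, 179.3]
ee_rot: [-0.001, -0.037, 0.999, 0.0]
force: [-0.6, 0.8, -0.6]
grip_width: 0.994
grip_force: 0.0
```

```bash
python3 -c "
from h import *
st();to(442,105,84,4.3)"
```

```text
1.3 [442.1 104.7 179.3] yaw 4.21 tilt [0.0015 0.0003] F [-0.6  0.8 -0.6] M [ 0.02 -0.05  0.02] grip 0.994 0.0
offset [-0.01  0.03  9.53] rot [ 0.01 -0.09 -0.09]
```

step_arm(plan=[{"offset": [0, 0, 3.5], "rot": [0, 0, 0], "gripper": 8.5}, {"offset": [0, 0, 6.5], "rot": [0, 0, 0], "gripper": 8.5}, {"offset": [0, 0, 8.5], "rot": [0, 0, 0], "gripper": 8.5}, {"offset": [0, 0, 9.5], "rot": [0, 0, 0], "gripper": 8.5}, {"offset": [0, 0, 9.5], "rot": [0, 0, 0], "gripper": 8.5}], squeeze=60)

```text
time_s: 1.8
eef_pos: [441.2, 106.4, 84.5]
ee_rot: [-0.001, -0.039, 0.999, 0.0]
force: [-0.6, -0.6, -0.6]
grip_width: 0.991
grip_force: 0.0
```

step_arm(plan=[{"offset": [0, 0, 0], "rot": [0, 0, 0], "gripper": 6.0}, {"offset": [0, 0, 0], "rot": [0, 0, 0], "gripper": 5.0}, {"offset": [0, 0, 0], "rot": [0, 0, 0], "gripper": 4.0}, {"offset": [0, 0, 0], "rot": [0, 0, 0], "gripper": 4.0}, {"offset": [0, 0, 0], "rot": [0, 0, 0], "gripper": 4.0}, {"offset": [0, 0, 0], "rot": [0, 0, 0], "gripper": 4.0}, {"offset": [0, 0, 0], "rot": [0, 0, 0], "gripper": 4.0}, {"offset": [0, 0, 0], "rot": [0, 0, 0], "gripper": 4.0}], squeeze=60)

```text
time_s: 2.6
eef_pos: [442.4, 105.6, 86.1]
ee_rot: [0.001, -0.038, 0.999, -0.0]
force: [-2.8, -0.2, 9.8]
grip_width: 0.574
grip_force: 62.7
```

```bash
python3 -c "
from h import *
st()"
```

```text
2.6 [442.4 105.6  86.1] yaw 4.37 tilt [-0.0019 -0.0002] F [-2.8 -0.2  9.8] M [0.18 0.32 0.17] grip 0.574 62.7
```

step_arm(plan=[{"offset": [0, 0, -1], "rot": [0, 0, 0], "gripper": 4.0}, {"offset": [0, 0, -3.5], "rot": [0, 0, 0], "gripper": 4.0}, {"offset": [0, 0, -6.5], "rot": [0, 0, 0], "gripper": 4.0}, {"offset": [0, 0, -9], "rot": [0, 0, 0], "gripper": 4.0}, {"offset": [0, 0, -10.5], "rot": [0, 0, 0], "gripper": 4.0}, {"offset": [0, 0, -10.5], "rot": [0, 0, 0], "gripper": 4.0}, {"offset": [0, 0, -10.5], "rot": [0, 0, 0], "gripper": 4.0}])

```text
time_s: 3.3
eef_pos: [441.5, 105.5, 189.6]
ee_rot: [-0.0, -0.038, 0.999, 0.0]
force: [-0.4, -0.3, -4.4]
grip_width: 0.575
grip_force: 63.8
```

```bash
python3 -c "
from h import *
st()
c=snap('scene');t=snap('top');st()
P=sense()['eef_pos']
u,v=proj(c,P+[30,0,-60])[0].astype(int);print(u,v)
a=cv2.resize(c['color'][v-40:v+40,u-50:u+50],None,fx=4,fy=4,interpolation=cv2.INTER_CUBIC)
u2,v2=proj(t,P+[30,0,-30])[0].astype(int);print(u2,v2)
b=cv2.resize(t['color'][v2-40:v2+40,u2-50:u2+50],None,fx=4,fy=4,interpolation=cv2.INTER_CUBIC)
cv2.imwrite('pics/grip.png',np.hstack([a,b])[...,::-1])
s0=c['color'][175:235,340:400]
"
```

```text
3.3 [441.5 105.5 189.6] yaw 4.34 tilt [0.0006 0.0001] F [-0.4 -0.3 -4.4] M [-0.01  0.06 -0.03] grip 0.575 63.8
3.4 [441.4 105.5 189. ] yaw 4.34 tilt [0.0022 0.0002] F [ 0.4  0.3 -4.6] M [-0.07  0.12  0.01] grip 0.576 63.8
262 175
245 232
```

View pics/grip.png

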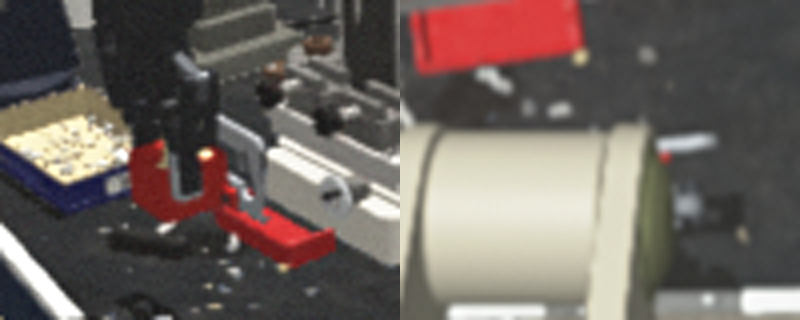

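The rack is gripped squarely: in the left half the red block is at about (180,180) and the plate at (240,150). The right half is the top view, where the arm hides all but one plate end at (685,142).

```bash
cat >> h.py <<'E'
O=np.array([611.8,-183.9]);A=np.radians(-5.16);RS=np.array([[np.cos(A),-np.sin(A)],[np.sin(A),np.cos(A)]])
def tos(x,y,z): p=O+RS@[x,y]; print(p); to(p[0],p[1],z,-5.16)
def loc():
    s=sense(); st(); print('TCP in stand',((s['eef_pos'][:2]-O)@RS).round(1),s['eef_pos'][2].round(1),'F stand',(s['force'][:2]@RS).round(1),s['force'][2].round(1))
E
python3 -c "
from h import *
tos(-85,11.5,168)"
```

```text
[ 528.17874745 -164.80193409]
offset [ -6.61 -27.61   2.08] rot [-0.   -0.12  9.5 ]
```

step_arm(plan=[{"offset": [-1, -3, 0], "rot": [0, 0, 1], "gripper": 4.0}, {"offset": [-2, -7, 0], "rot": [0, 0, 3], "gripper": 4.0}, {"offset": [-3, -11, 0], "rot": [0, 0, 5], "gripper": 4.0}, {"offset": [-4, -15, 0], "rot": [0, 0, 7], "gripper": 4.0}, {"offset": [-5, -19, 0.5], "rot": [0, 0, 9], "gripper": 4.0}, {"offset": [-5.7, -23, 1], "rot": [0, 0, 9.5], "gripper": 4.0}, {"offset": [-6.3, -26, 1.7], "rot": [0, 0, 9.5], "gripper": 4.0}, {"offset": [-6.6, -27.6, 2.1], "rot": [0, 0, 9.5], "gripper": 4.0}, {"offset": [-6.6, -27.6, 2.1], "rot": [0, 0, 9.5], "gripper": 4.0}, {"offset": [-6.6, -27.6, 2.1], "rot": [0, 0, 9.5], "gripper": 4.0}])

```text
time_s: 4.4
eef_pos: [528.3, -163.8, 168.3]
ee_rot: [-0.001, 0.045, 0.999, 0.001]
force: [-0.5, 1.0, -4.1]
grip_width: 0.572
grip_force: 63.9
```

```bash
python3 -c "
from h import *
loc()
c=snap('scene');t=snap('top')
a=cv2.resize(c['color'][165:245,315:415],None,fx=6,fy=6,interpolation=cv2.INTER_CUBIC)
b=cv2.resize(t['color'][130:220,310:410],None,fx=4,fy=4,interpolation=cv2.INTER_CUBIC)
cv2.imwrite('pics/near.png',a[...,::-1]);cv2.imwrite('pics/near_t.png',b[...,::-1])
"
```

```text
4.4 [ 528.3 -163.8  168.3] yaw -5.15 tilt [0.0017 0.0011] F [-0.5  1.  -4.1] M [0.04 0.11 0.04] grip 0.572 63.9
TCP in stand [-85.   12.5] 168.3 F stand [-0.6  1. ] -4.1
```

View pics/near.png

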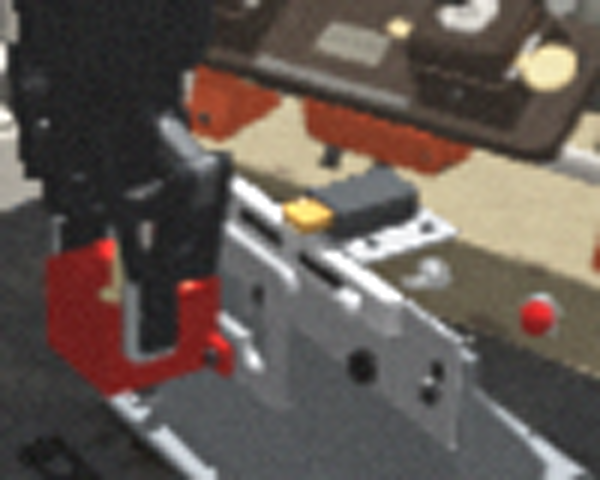

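View pics/near_t.png

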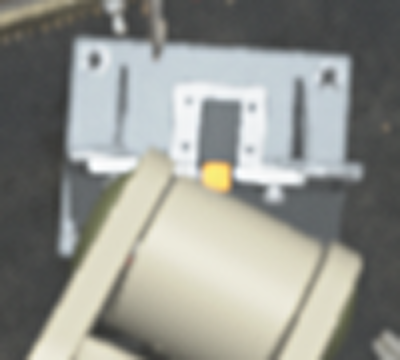

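In near.png the right stud head is at about (350,298), a buffer at (360,365), and the brass bolt at (308,213). The plate's top right corner is near (296,270) and its lower right corner near (292,403). The near_t.png view shows the right stud at (275,193) and the bolt at (217,177), with the arm covering the rest.

```bash
python3 -c "
from h import *
c=dict(np.load('scene.npz'));t=dict(np.load('top.npz'))
W=lambda x,y,z:np.r_[RS@[x,y]+O,z]
for n,X in dict(plateTR=W(-47,-59.5,146),plateBR=W(-47,-59.5,82.3),plateTRback=W(-45,-59.5,146),studtip=W(-11.7,-38,105),stud5=W(-11.7,-38,110),bolt=W(-9,0,126),bolt5=W(-9,0,131),footFR=W(-45,-95,8),blockTR=W(-55,12.5-25,122)).items():
    print(n,((proj(c,X)[0]-[315,165]+.5)*6-.5).round(0),((proj(t,X)[0]-[310,130]+.5)*4-.5).round(0))
"
```

```text
plateTR [296. 273.] [311. 254.]
plateBR [290. 414.] [299. 263.]
plateTRback [301. 272.] [311. 251.]
studtip [335. 316.] [273. 202.]
stud5 [336. 305.] [273. 201.]
bolt [289. 228.] [215. 190.]
bolt5 [289. 218.] [216. 189.]
footFR [339. 612.] [338. 273.]
blockTR [210. 279.] [230. 265.]
```

step_arm(plan=[{"offset": [-0.5, -0.1, -0.1], "rot": [0, 0, 0], "gripper": 4.0}, {"offset": [-1.0, -0.1, -0.1], "rot": [0, 0, 0], "gripper": 4.0}, {"offset": [-1.5, -0.1, -0.1], "rot": [0, 0, 0], "gripper": 4.0}, {"offset": [-2.0, -0.1, -0.1], "rot": [0, 0, 0], "gripper": 4.0}, {"offset": [-2.5, -0.1, -0.1], "rot": [0, 0, 0], "gripper": 4.0}, {"offset": [-2.8, -0.1, -0.1], "rot": [0, 0, 0], "gripper": 4.0}, {"offset": [-2.8, -0.1, -0.1], "rot": [0, 0, 0], "gripper": 4.0}])

```text
time_s: 5.2
eef_pos: [556.8, -168.2, 169.8]
ee_rot: [0.0, 0.045, 0.999, -0.0]
force: [-0.6, -0.4, -3.8]
grip_width: 0.572
grip_force: 63.9
```

```bash
python3 -c "
from h import *
loc()
"
```

```text
5.2 [ 556.8 -168.2  169.8] yaw -5.15 tilt [-0.0001 -0.    ] F [-0.6 -0.4 -3.8] M [0.02 0.09 0.  ] grip 0.572 63.9
TCP in stand [-56.2  10.7] 169.8 F stand [-0.5 -0.5] -3.8
```

step_arm(plan=[{"offset": [-0.1, 0.08, 0], "rot": [0, 0, 0], "gripper": 4.0}, {"offset": [-0.25, 0.08, 0], "rot": [0, 0, 0], "gripper": 4.0}, {"offset": [-0.4, 0.08, 0], "rot": [0, 0, 0], "gripper": 4.0}, {"offset": [-0.5, 0.08, 0], "rot": [0, 0, 0], "gripper": 4.0}, {"offset": [-0.6, 0.08, 0], "rot": [0, 0, 0], "gripper": 4.0}, {"offset": [-0.7, 0.08, 0], "rot": [0, 0, 0], "gripper": 4.0}, {"offset": [-0.8, 0.08, 0], "rot": [0, 0, 0], "gripper": 4.0}, {"offset": [-0.8, 0.08, 0], "rot": [0, 0, 0], "gripper": 4.0}])

```text
time_s: 6.0
eef_pos: [564.6, -168.2, 169.9]
ee_rot: [0.0, 0.045, 0.999, -0.0]
force: [-0.0, -0.0, -3.9]
grip_width: 0.571
grip_force: 63.9
```

```bash
python3 -c "
from h import *
loc()
"
```

```text
6.0 [ 564.6 -168.2  169.9] yaw -5.15 tilt [-0. -0.] F [-0.  -0.  -3.9] M [ 0.07  0.09 -0.04] grip 0.571 63.9
TCP in stand [-48.4  11.4] 169.9 F stand [-0. -0.] -3.9
```

step_arm(plan=[{"offset": [-0.1, 0, 0], "rot": [0, 0, 0], "gripper": 4.0}, {"offset": [-0.2, 0, 0], "rot": [0, 0, 0], "gripper": 4.0}, {"offset": [-0.3, 0, 0], "rot": [0, 0, 0], "gripper": 4.0}, {"offset": [-0.3, 0, 0], "rot": [0, 0, 0], "gripper": 4.0}])

```text
time_s: 6.4
eef_pos: [567.3, -168.4, 169.8]
ee_rot: [-0.0, 0.045, 0.999, 0.0]
force: [-3.9, 0.5, -3.2]
grip_width: 0.573
grip_force: 64.0
```

step_arm(plan=[{"offset": [-0.1, 0, 0], "rot": [0, 0, 0], "gripper": 4.0}, {"offset": [-0.2, 0, 0], "rot": [0, 0, 0], "gripper": 4.0}, {"offset": [-0.2, 0, 0], "rot": [0, 0, 0], "gripper": 4.0}])

```text
time_s: 6.7
eef_pos: [569.4, -168.6, 169.8]
ee_rot: [-0.0, 0.045, 0.999, 0.0]
force: [-5.3, -0.6, -3.3]
grip_width: 0.573
grip_force: 64.0
```

```bash
python3 -c "
from h import *
loc()
"
```

```text
6.7 [ 569.4 -168.6  169.8] yaw -5.16 tilt [0.0008 0.0002] F [-5.3 -0.6 -3.3] M [ 0.04  0.8  -0.15] grip 0.573 64.0
TCP in stand [-43.7  11.5] 169.8 F stand [-5.2 -1.1] -3.3
```

step_arm(plan=[{"offset": [-0.1, 0, 0], "rot": [0, 0, 0], "gripper": 4.0}, {"offset": [-0.2, 0, 0], "rot": [0, 0, 0], "gripper": 4.0}, {"offset": [-0.3, 0, 0], "rot": [0, 0, 0], "gripper": 4.0}, {"offset": [-0.3, 0, 0], "rot": [0, 0, 0], "gripper": 4.0}])

```text
time_s: 7.1
eef_pos: [572.2, -168.8, 169.7]
ee_rot: [-0.001, 0.045, 0.999, 0.0]
force: [-7.2, 0.2, -2.5]
grip_width: 0.572
grip_force: 64.1
```

```bash
python3 -c "
from h import *
loc()
"
```

```text
7.1 [ 572.2 -168.8  169.7] yaw -5.16 tilt [0.0016 0.0003] F [-7.2  0.2 -2.5] M [ 0.01  1.01 -0.15] grip 0.572 64.1
TCP in stand [-40.8  11.5] 169.7 F stand [-7.2 -0.4] -2.5
```

step_arm(plan=[{"offset": [-0.1, 0, 0], "rot": [0, 0, 0], "gripper": 4.0}, {"offset": [-0.2, 0, 0], "rot": [0, 0, 0], "gripper": 4.0}, {"offset": [-0.2, 0, 0], "rot": [0, 0, 0], "gripper": 4.0}])

```text
time_s: 7.4
eef_pos: [573.9, -168.9, 169.7]
ee_rot: [-0.001, 0.045, 0.999, 0.0]
force: [-8.8, -0.1, -0.9]
grip_width: 0.571
grip_force: 64.3
```

step_arm(plan=[{"offset": [-0.1, 0, 0], "rot": [0, 0, 0], "gripper": 4.0}, {"offset": [-0.1, 0, 0], "rot": [0, 0, 0], "gripper": 4.0}])

```text
time_s: 7.6
eef_pos: [574.3, -169.0, 169.7]
ee_rot: [-0.002, 0.045, 0.999, 0.001]
force: [-14.5, 1.8, 2.1]
grip_width: 0.569
grip_force: 64.6
```

```bash
python3 -c "
from h import *
loc()
c=snap('scene')
a=cv2.resize(c['color'][165:245,315:415],None,fx=6,fy=6,interpolation=cv2.INTER_CUBIC)
cv2.imwrite('pics/in.png',a[...,::-1])
"
```

```text
7.6 [ 574.3 -169.   169.7] yaw -5.2 tilt [0.0046 0.0009] F [-14.5   1.8   2.1] M [ 0.09  2.07 -0.54] grip 0.569 64.6
TCP in stand [-38.7  11.5] 169.7 F stand [-14.7   0.5] 2.1
```

View pics/in.png

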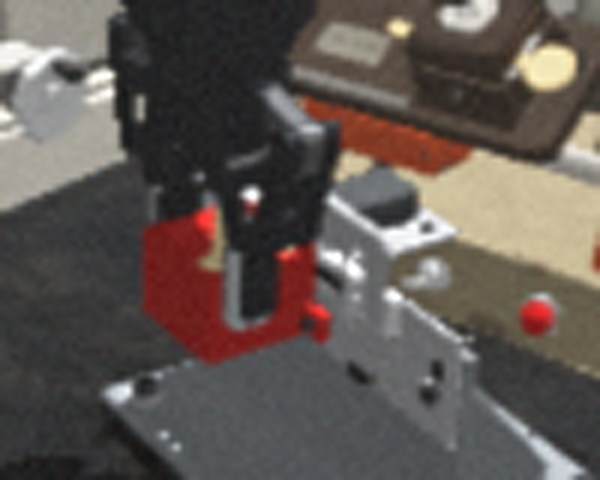

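in.png shows the plate against the bar, with the right stud poking through its keyhole at about (345,265) and the bolt pushed in. I'll ease off a little and press down.

step_arm(plan=[{"offset": [0.06, 0, 0], "rot": [0, 0, 0], "gripper": 4.0}, {"offset": [0.06, 0, 0.1], "rot": [0, 0, 0], "gripper": 4.0}, {"offset": [0.06, 0, 0.2], "rot": [0, 0, 0], "gripper": 4.0}, {"offset": [0.06, 0, 0.3], "rot": [0, 0, 0], "gripper": 4.0}])

```text
time_s: 8.05
eef_pos: [574.0, -169.0, 167.3]
ee_rot: [-0.001, 0.045, 0.999, 0.0]
force: [-14.3, 1.0, 4.6]
grip_width: 0.574
grip_force: 64.9
```

```bash
python3 -c "
from h import *
loc()
"
```

```text
8.05 [ 574.  -169.   167.3] yaw -5.19 tilt [0.0027 0.0001] F [-14.3   1.    4.6] M [-0.08  1.77 -0.5 ] grip 0.574 64.9
TCP in stand [-38.9  11.4] 167.3 F stand [-14.4  -0.3] 4.6
```

step_arm(plan=[{"offset": [0.05, 0, 0.1], "rot": [0, 0, 0], "gripper": 4.0}, {"offset": [0.05, 0, 0.2], "rot": [0, 0, 0], "gripper": 4.0}, {"offset": [0.05, 0, 0.3], "rot": [0, 0, 0], "gripper": 4.0}, {"offset": [0.05, 0, 0.4], "rot": [0, 0, 0], "gripper": 4.0}, {"offset": [0.05, 0, 0.4], "rot": [0, 0, 0], "gripper": 4.0}])

```text
time_s: 8.55
eef_pos: [573.9, -169.1, 163.1]
ee_rot: [-0.001, 0.045, 0.999, 0.0]
force: [-9.6, 1.4, 0.7]
grip_width: 0.57
grip_force: 64.5
```

```bash
python3 -c "
from h import *
loc()
"
```

```text
8.55 [ 573.9 -169.1  163.1] yaw -5.17 tilt [ 0.0017 -0.    ] F [-9.6  1.4  0.7] M [-0.05  1.33 -0.22] grip 0.57 64.5
TCP in stand [-39.1  11.3] 163.1 F stand [-9.7  0.5] 0.7
```

step_arm(plan=[{"offset": [0, 0, 0.1], "rot": [0, 0, 0], "gripper": 4.0}, {"offset": [0, 0, 0.2], "rot": [0, 0, 0], "gripper": 4.0}, {"offset": [0, 0, 0.3], "rot": [0, 0, 0], "gripper": 4.0}, {"offset": [0, 0, 0.4], "rot": [0, 0, 0], "gripper": 4.0}, {"offset": [0, 0, 0.4], "rot": [0, 0, 0], "gripper": 4.0}])

```text
time_s: 9.05
eef_pos: [573.9, -169.1, 159.1]
ee_rot: [-0.001, 0.045, 0.999, 0.0]
force: [-10.7, 0.8, 1.1]
grip_width: 0.576
grip_force: 64.5
```

```bash
python3 -c "
from h import *
loc()
"
```

```text
9.05 [ 573.9 -169.1  159.1] yaw -5.18 tilt [ 0.0016 -0.    ] F [-10.7   0.8   1.1] M [ 0.01  1.23 -0.33] grip 0.576 64.5
TCP in stand [-39.1  11.3] 159.1 F stand [-10.7  -0.2] 1.1
```

step_arm(plan=[{"offset": [0, 0, 0.1], "rot": [0, 0, 0], "gripper": 4.0}, {"offset": [0, 0, 0.2], "rot": [0, 0, 0], "gripper": 4.0}, {"offset": [0, 0, 0.3], "rot": [0, 0, 0], "gripper": 4.0}, {"offset": [0, 0, 0.4], "rot": [0, 0, 0], "gripper": 4.0}, {"offset": [0, 0, 0.4], "rot": [0, 0, 0], "gripper": 4.0}])

```text
time_s: 9.55
eef_pos: [573.9, -169.1, 155.1]
ee_rot: [-0.001, 0.045, 0.999, 0.0]
force: [-10.3, -0.3, 0.6]
grip_width: 0.573
grip_force: 64.5
```

```bash
python3 -c "
from h import *
loc()
"
```

```text
9.55 [ 573.9 -169.1  155.1] yaw -5.18 tilt [ 0.0016 -0.    ] F [-10.3  -0.3   0.6] M [-0.06  1.17 -0.25] grip 0.573 64.5
TCP in stand [-39.1  11.3] 155.1 F stand [-10.3  -1.3] 0.6
```

step_arm(plan=[{"offset": [0, 0, 0.1], "rot": [0, 0, 0], "gripper": 4.0}, {"offset": [0, 0, 0.2], "rot": [0, 0, 0], "gripper": 4.0}, {"offset": [0, 0, 0.3], "rot": [0, 0, 0], "gripper": 4.0}, {"offset": [0, 0, 0.4], "rot": [0, 0, 0], "gripper": 4.0}, {"offset": [0, 0, 0.4], "rot": [0, 0, 0], "gripper": 4.0}])

```text
time_s: 10.05
eef_pos: [573.9, -169.1, 151.2]
ee_rot: [-0.001, 0.045, 0.999, -0.0]
force: [-10.5, 0.5, 2.4]
grip_width: 0.573
grip_force: 64.7
```

```bash
python3 -c "
from h import *
loc()
"
```

```text
10.05 [ 573.9 -169.1  151.2] yaw -5.18 tilt [ 0.0014 -0.0001] F [-10.5   0.5   2.4] M [-0.11  1.23 -0.28] grip 0.573 64.7
TCP in stand [-39.1  11.3] 151.2 F stand [-10.5  -0.5] 2.4
```

step_arm(plan=[{"offset": [0, 0, 0.1], "rot": [0, 0, 0], "gripper": 4.0}, {"offset": [0, 0, 0.2], "rot": [0, 0, 0], "gripper": 4.0}, {"offset": [0, 0, 0.2], "rot": [0, 0, 0], "gripper": 4.0}])

```text
time_s: 10.35
eef_pos: [574.0, -169.2, 149.2]
ee_rot: [-0.001, 0.045, 0.999, -0.0]
force: [-8.5, 0.5, 1.0]
grip_width: 0.573
grip_force: 64.4
```

step_arm(plan=[{"offset": [0, 0, 0.1], "rot": [0, 0, 0], "gripper": 4.0}, {"offset": [0, 0, 0.1], "rot": [0, 0, 0], "gripper": 4.0}])

```text
time_s: 10.55
eef_pos: [574.0, -169.2, 148.1]
ee_rot: [-0.001, 0.045, 0.999, -0.0]
force: [-8.4, 0.8, 0.7]
grip_width: 0.573
grip_force: 64.4
```

```bash
python3 -c "
from h import *
loc()
"
```

```text
10.55 [ 574.  -169.2  148.1] yaw -5.21 tilt [ 0.001  -0.0002] F [-8.4  0.8  0.7] M [-0.22  1.18 -0.58] grip 0.573 64.4
TCP in stand [-38.9  11.3] 148.1 F stand [-8.4  0. ] 0.7
```

step_arm(plan=[{"offset": [0, 0, 0.1], "rot": [0, 0, 0], "gripper": 4.0}, {"offset": [0, 0, 0.1], "rot": [0, 0, 0], "gripper": 4.0}])

```text
time_s: 10.75
eef_pos: [574.1, -169.2, 147.6]
ee_rot: [-0.0, 0.045, 0.999, -0.0]
force: [-9.9, 1.2, 3.2]
grip_width: 0.573
grip_force: 64.7
```

step_arm(plan=[{"offset": [0, 0, 0.1], "rot": [0, 0, 0], "gripper": 4.0}, {"offset": [0, 0, 0.1], "rot": [0, 0, 0], "gripper": 4.0}])

```text
time_s: 10.95
eef_pos: [574.2, -169.2, 147.3]
ee_rot: [0.0, 0.046, 0.999, -0.0]
force: [-12.7, 1.3, 8.0]
grip_width: 0.577
grip_force: 65.3
```

```bash
python3 -c "
from h import *
loc()
"
```

```text
10.95 [ 574.2 -169.2  147.3] yaw -5.22 tilt [-0.     -0.0003] F [-12.7   1.3   8. ] M [ 0.11  1.38 -0.65] grip 0.577 65.3
TCP in stand [-38.8  11.2] 147.3 F stand [-12.7   0.2] 8.0
```

step_arm(plan=[{"offset": [0.05, 0, 0], "rot": [0, 0, 0], "gripper": 4.0}, {"offset": [0.08, 0, 0], "rot": [0, 0, 0], "gripper": 4.0}, {"offset": [0.08, 0, 0], "rot": [0, 0, 0], "gripper": 4.0}])

```text
time_s: 11.25
eef_pos: [573.9, -169.2, 147.3]
ee_rot: [0.001, 0.046, 0.999, -0.0]
force: [-7.6, 0.9, 6.3]
grip_width: 0.575
grip_force: 65.0
```

```bash
python3 -c "
from h import *
loc()
c=snap('scene');t=snap('top')
a=cv2.resize(c['color'][165:245,315:415],None,fx=5,fy=5,interpolation=cv2.INTER_CUBIC)
b=cv2.resize(t['color'][140:220,315:370],None,fx=5,fy=5,interpolation=cv2.INTER_CUBIC)
cv2.imwrite('pics/down.png',np.hstack([a,b])[...,::-1])
"
```

```text
11.25 [ 573.9 -169.2  147.3] yaw -5.22 tilt [-0.002  -0.0005] F [-7.6  0.9  6.3] M [ 0.14  0.77 -0.57] grip 0.575 65.0
TCP in stand [-39.   11.2] 147.3 F stand [-7.7  0.2] 6.3
```

View pics/down.png

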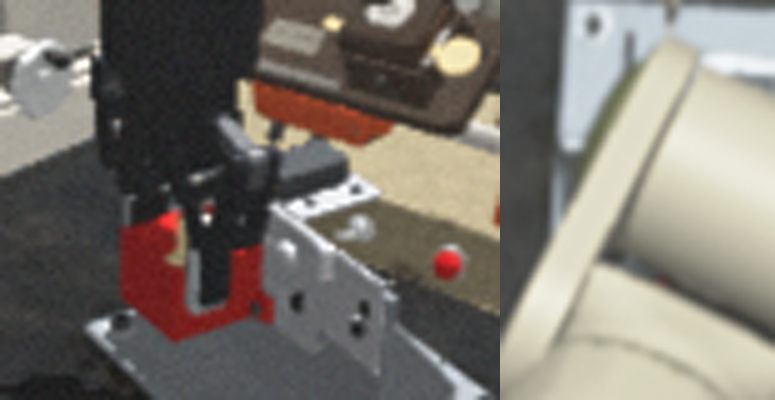

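down.png shows the right stud at the top of its slot at about (287,250), with the plate on the bar. The gripper hides the bolt.

step_arm(plan=[{"offset": [0.05, 0, 0], "rot": [0, 0, 0], "gripper": 4.0}, {"offset": [0.08, 0, 0], "rot": [0, 0, 0], "gripper": 4.0}, {"offset": [0.08, 0, 0], "rot": [0, 0, 0], "gripper": 4.0}])

```text
time_s: 11.65
eef_pos: [573.7, -169.2, 147.3]
ee_rot: [0.002, 0.045, 0.999, -0.001]
force: [-3.1, 1.3, 5.4]
grip_width: 0.575
grip_force: 64.9
```

```bash
python3 -c "
from h import *
loc()
"
```

```text
11.65 [ 573.7 -169.2  147.3] yaw -5.19 tilt [-0.0039 -0.001 ] F [-3.1  1.3  5.4] M [ 0.14  0.05 -0.43] grip 0.575 64.9
TCP in stand [-39.2  11.2] 147.3 F stand [-3.2  1. ] 5.4
```

step_arm(plan=[{"offset": [0, 0, 0.05], "rot": [0, 0, 0], "gripper": 4.0}, {"offset": [0, 0, 0.08], "rot": [0, 0, 0], "gripper": 4.0}, {"offset": [0, 0, 0.08], "rot": [0, 0, 0], "gripper": 4.0}])

```text
time_s: 11.95
eef_pos: [573.8, -169.2, 147.1]
ee_rot: [0.002, 0.045, 0.999, -0.001]
force: [-4.3, 2.5, 9.5]
grip_width: 0.568
grip_force: 65.7
```

```bash
python3 -c "
from h import *
loc()
"
```

```text
11.95 [ 573.8 -169.2  147.1] yaw -5.2 tilt [-0.0043 -0.0012] F [-4.3  2.5  9.5] M [ 0.16  0.2  -0.48] grip 0.568 65.7
TCP in stand [-39.2  11.2] 147.1 F stand [-4.5  2.1] 9.5
```

step_arm(plan=[{"offset": [0, 0, -0.12], "rot": [0, 0, 0], "gripper": 4.0}, {"offset": [0, 0, -0.12], "rot": [0, 0, 0], "gripper": 5.2}, {"offset": [0, 0, -0.12], "rot": [0, 0, 0], "gripper": 6.0}, {"offset": [0, 0, -0.12], "rot": [0, 0, 0], "gripper": 7.0}, {"offset": [0, 0, -0.12], "rot": [0, 0, 0], "gripper": 7.5}, {"offset": [0, 0, -0.12], "rot": [0, 0, 0], "gripper": 7.5}, {"offset": [0, 0, -0.12], "rot": [0, 0, 0], "gripper": 7.5}])

```text
time_s: 12.65
eef_pos: [572.8, -168.9, 146.2]
ee_rot: [-0.0, 0.045, 0.999, 0.0]
force: [0.8, -0.2, 0.1]
grip_width: 0.877
grip_force: 0.0
```

```bash
python3 -c "
from h import *
loc()
"
```

```text
12.65 [ 572.8 -168.9  146.2] yaw -5.15 tilt [ 0. -0.] F [ 0.8 -0.2  0.1] M [-0.02  0.02  0.07] grip 0.877 0.0
TCP in stand [-40.2  11.5] 146.2 F stand [ 0.9 -0.1] 0.1
```

Released with no forces on the tool. Next I rise straight up, then back away.

step_arm(plan=[{"offset": [0, 0, -1], "rot": [0, 0, 0], "gripper": 7.5}, {"offset": [0, 0, -3], "rot": [0, 0, 0], "gripper": 7.5}, {"offset": [0, 0, -6], "rot": [0, 0, 0], "gripper": 7.5}, {"offset": [0, 0, -10], "rot": [0, 0, 0], "gripper": 7.5}, {"offset": [4, 3, -13], "rot": [0, 0, 0], "gripper": 7.5}, {"offset": [8, 7, -13], "rot": [0, 0, 0], "gripper": 7.5}, {"offset": [11, 11, -13], "rot": [0, 0, 0], "gripper": 7.5}, {"offset": [14, 15, -13], "rot": [0, 0, 0], "gripper": 7.5}, {"offset": [15, 19, -13], "rot": [0, 0, 0], "gripper": 7.5}, {"offset": [16, 23, -13], "rot": [0, 0, 0], "gripper": 7.5}, {"offset": [16, 26, -13], "rot": [0, 0, 0], "gripper": 7.5}, {"offset": [16, 26, -13], "rot": [0, 0, 0], "gripper": 7.5}])

```text
time_s: 13.85
eef_pos: [436.4, 107.1, 277.2]
ee_rot: [0.001, 0.043, 0.999, 0.0]
force: [0.2, 0.5, 0.1]
grip_width: 0.877
grip_force: 0.0
```

```bash
python3 -c "
from h import *
st()
c=snap('scene');t=snap('top')
a=cv2.resize(c['color'][165:245,315:395],None,fx=5,fy=5,interpolation=cv2.INTER_CUBIC)
b=cv2.resize(t['color'][130:210,320:400],None,fx=5,fy=5,interpolation=cv2.INTER_CUBIC)
cv2.imwrite('pics/end.png',np.hstack([a,b])[...,::-1])
"
```

```text
13.85 [436.4 107.1 277.2] yaw -4.92 tilt [-0.0015  0.0006] F [0.2 0.5 0.1] M [-0.01  0.02  0.  ] grip 0.877 0.0
```

View pics/end.png

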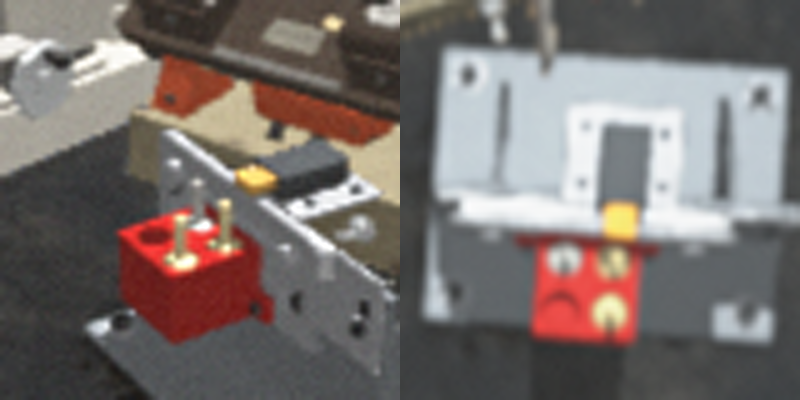

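end.png shows the rack hanging square on both studs, left head at about (175,165) and right at (287,250). The brass bolt is out over the plate's top edge, at (255,180) in the scene half and (620,220) in the top half.

```bash
python3 -c "
from rig import *
print(finish_job())"
```

```text
the job is handed in; nothing more can be done
None
```

The rack hangs on both studs with the bolt out over its top edge, the gripper is clear, and the job was handed in at about 14 s; no verdict was returned.

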